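# Square a cold plate on the test jig and bolt it in

### The job

Turn the aluminium cold plate square on its jig by pushing the free corner near the bolt round while the slotted far corner bears on the peg, until its long edge meets the steel stop; hold it there for a second with a firm steady push of about 15 N. Then let go of it and slide the small bolt fully home along the plate's edge so that it is locked in. Never press anything harder than 25 N, keep the plate flat on the deck with its slot on the peg, and leave everything else alone.

Things in the scene. Friction and masses are not known exactly. Their poses are not given: they have to be found in the camera images.
- jig: Fixed level jig: white plastic deck 240 x 265 mm on a dark mat, deck top 20 mm above the bench. Origin: on the peg's axis, at bench height; z up. In its frame the deck spans x -165 to 75, y -77 to 187 mm; an ear (x -249 to -164, y 72 to 132, same top) carries the bolt. The plate is square when its origin is over this origin and its axes are parallel to these.
- peg_top (a point): Top of the jig's upright steel peg, 10 mm diameter, rigid, 22 mm above the deck, on the jig's z axis. It stands in the plate's slot and the plate turns about it.
- stop: Fixed steel stop block 24 x 20 mm, 16 mm above the deck. Origin: centre of its bearing face, at x -119, y -16, z 28 mm in the jig frame, with the jig's axes; the face looks to +y and the block lies behind it. The square plate's long edge bears flush on it. It is rigid: force climbs steeply (roughly 5 to 20 N per mm of further push).
- plate: Loose flat hollow aluminium plate 150 x 110 x 10 mm, about 0.3 kg; lies on the deck, too wide to grasp. A slot 14 wide, 14 deep (open to +x) in one corner straddles the peg. Origin: where the peg's axis sits when the peg touches the slot's bottom midway, at the underside; z up. In its frame the plate spans x -141 to 9, y -16 to 94 mm. Starts 0.3 to 0.55 rad clockwise (from above) of square.
- plate_mid (a point): Centre of the plate's top (a copper square 46 mm wide), 10 mm above the deck. At the start the slot's bottom is up to 3 mm off the peg; pushing at push_edge makes the slotted corner bear on the peg and turns the plate counter-clockwise about it. Pushing it over the deck takes 2 to 5 N.
- push_edge (a point): Where to push, on the plate's edge y = 94 near the free corner: x -119, y 94, z 5 mm in the plate's frame, with its axes (push along its -y). When the plate is square this lies straight across from the stop. Contacts are grippy (friction about 0.6): a finger that drags sideways or down on the edge while pushing can hold the plate short of the stop.
- bolt (a joint): Slide of the steel bolt, m: starts at 0 to 0.006 (back) and reads 0.040 fully home, at a rigid end stop; it moves along the jig's +x. Takes about 1.5 N to slide and stays where left. A plate that is not square blocks it.
- bolt_tip (a point): Centre of the bolt's front end, at x -150 mm + joint value, y 102 mm, z 27.5 mm in the jig frame. The bar behind it is 80 long, 12 wide, its top 14 mm above the deck; home, its tip lies along the square plate's edge with 2 mm clearance.
- bolt_post (a point): On the axis of the bolt's upright post, 12 mm diameter with a 16 mm ball on top, 56 mm above the bench, at x -215 mm + joint value, y 102 mm in the jig frame. The post rises from 34 mm to 71 mm above the bench (ball top 79). Push it along the jig's +x.
- screw_tub: Small grey plastic tub, 40 mm across, 26 mm high, on the deck beside the peg; origin at its underside. Leave alone.
- small_sink: Small finned heat sink 30 x 44 x 23 mm on the deck; origin at its underside. Leave alone.
- flask: Steel vacuum flask, 72 mm across, 240 mm high; origin at its underside. Leave alone.
- meter: Yellow hand multimeter 155 x 80 x 41 mm lying on the bench; origin at its underside. Leave alone.
- driver: Screwdriver lying on the bench. Leave alone.
- paste_jar: Grey jar, 52 mm across, 50 mm high; origin at its underside. Leave alone.
- memory: Memory module 133 x 12 x 36 mm standing on edge; origin at its underside. Leave alone.
Not all that is in view belongs to the job. What is meant by the plate is not pink or turquoise, and is the larger of those in its own colour.

How it is judged:
On the way, in this order (a step that is already met when the one before it is completed fails the run):
1. the plate is square and pressed on the stop with 10 to 18 N for 0.7 s, its slot on the peg and the bolt still back (contact force between plate and stop between 10 and 18 N and angle between the x axis of plate and the x axis of jig, either way round below 0.03 rad and horizontal distance between plate and jig below 0.003 m and value of joint bolt below 0.015 m), for 0.7 s.
2. the bolt is home (value of joint bolt above 0.036 m), for 0.2 s.
At the end, for the whole second after the job is handed in: The bolt is home (at least 36 of its 40 mm), the plate lies flat and at rest, square to the jig within 0.03 rad, its slot on the peg within 3 mm (value of joint bolt above 0.036 m and angle between the x axis of plate and the x axis of jig, either way round below 0.03 rad and horizontal distance between plate and jig below 0.003 m and angle between plate's own z axis and vertical below 0.03 rad and linear speed of plate below 0.01 m/s); the robot touches nothing.
It fails at once if the plate is pressed harder than 25 N (contact force between the arm and plate above 25 N).
It fails at once if the jig or its bolt is pressed harder than 25 N (contact force between the arm and jig above 25 N).
It fails at once if the plate's slot leaves the peg by more than 12 mm (horizontal distance between plate and jig above 0.012 m).
It fails at once if the plate is lifted or tipped (angle between plate's own z axis and vertical above 0.08 rad or height (world z) of plate above 0.026 m).
It fails at once if a bystander is disturbed (distance of any of screw_tub, small_sink, flask, meter, paste_jar, memory from where it was at the start of the episode above 0.015 m or distance of driver from where it was at the start of the episode above 0.02 m).
It also fails if it takes over 70 s, if anything falls off the work surface, if the arm or the gripper's body presses on something with over 40 N, if the wrist force passes 120 N, or if a joint passes its speed limit or range.

### The arm

A 7-joint arm with a two-finger parallel gripper is mounted at the origin on the work surface. World frame = base frame: x ahead of the robot, y to its left, z up, the work surface at z = 0. Lengths are in m, angles in rad, forces in N, time in s.
With the tool pointing down it reaches from about 0.4 to 0.85 m from the base axis. Payload 4.5 kg.
Tool frame: the origin (TCP) lies midway between the tips of the shut fingers; the grasp point (between the pads) lies 19 mm behind it; z points along the fingers, y is the line along which they close (so a half turn about z gives the same grasp; the last joint's range is limited). The gripper opens to 85 mm and grips with 20 to 120 N. Pads are 22 mm wide; open, the fingers measure 114 mm over their backs; the gripper's body (76 mm by 85 mm) begins 54 mm behind the grasp point. The pads swing forward as they close: fully open they stand 13 mm farther back than shut.
Start: joints at [-1.201, 0.689, -0.195, 1.565, 0.157, 0.902, -0.215], TCP at [0.206, 0.59, 0.231] pointing down, gripper open.
Joint ranges: [-3.01, 3.01], [-0.46, 2.08], [-1.47, 1.51], [0.13, 2.56], [-1, 4.14], [0.04, 2.09], [-2.66, 2.66]. Speed limits (rad/s): [2.57, 2.57, 3.14, 3.14, 3.14, 3.14, 3.14].

### API

Orientations are given as a unit quaternion [w, x, y, z].
In Python, from bench import bot gives the robot as it stands.
- The arm moves only by the shell command python3 -m inch 'ROWS' [OPENING] [FORCE]. ROWS is a JSON object whose one key "increments" holds a list of rows, each an object with "offset": the shift along the tool's x, y, z in units of 25 mm (1.0 is 25 mm), a list of three; "dr": the turn, a rotation vector about the tool's x, y, z in units of 5 degrees (1.0 is 5 degrees), a list of three. In form: {"increments": [{"offset": [tx, ty, tz], "dr": [ax, ay, az]}, ...]}. A call has 1 to 5 rows; each row shifts and turns the commanded pose from where the row before left it, along the tool's axes as they then stand; what a row does not reach is not made up. A row lasts 1/10 s, in which the tool goes at most 50 mm and 8.59 degrees, less where a joint would pass 70% of its speed; a pose out of reach is approached as far as the arm can. A call is refused whole if a number of a shift passes 1 or a number of a turn 1, either way. A call with a gripper value outside its range is refused whole. OPENING is the closure, from -1 (fully open) to 1 (shut), set as the call begins (- or left out, the last holds). The fingers move at their own pace and stop on an object; FORCE is the grip in N (left out, the last holds). Time passes only in rows, so rows that do not move let the fingers close. It gives the time, the measured TCP pose, the force, the opening and the grip force at its end, in the units of the state.
- bot.sense(): the state, without advancing time (a new reading comes with each control period).
- bot.get_image(name): name is "scene" or "top"; returns (picture, depth): 384x512x3 uint8, blue, green, red; 384x512 float32, m along the optical axis (not along the pixel's ray), 0 where there is no reading.
- bot.camera_model(name): a dict with "mtx" (3x3 intrinsics, pixels), "k1" (the pictures are not rectified: a ray, as slopes to the right and down, at radius r is drawn at 1 + k1 r^2 times it, then the intrinsics apply), "eye" and "rotation" of the camera in the world. Camera axes: x right, y up, looking along -z (the intrinsics and any distortion apply to the point x, -y, -z); pixel columns grow to the right and rows downward; lengths in m; the calibration is good to about 2 mm. A picture is of the moment at which its call begins. camera_model takes no time and is no camera call.
- bot.sign_off(): hands the job in; it is judged then, once.
The state is a dict: "t": time; "joints": joint angles; "joint_vel": joint speeds; "tau": joint torques, N m; "position": TCP position; "tool_rot": TCP orientation; "contact_force": force on the tool from outside, world axes, zero at the start; "torque": the same for the moment, N m; "grip_width": finger opening in m; "grip_force": force on a finger pad.
Only numpy, scipy, OpenCV 4.12 (cv2) and the standard library are available. Lean on these libraries where they do the work, as an engineer would, in place of code of your own. Each camera call takes 0.05 s, during which the arm holds its last target. There are 200 camera calls.

## Working session

There is one attempt and no reset: what is moved stays moved. The work goes in short steps, Python scripts to look and compute and a shell command to move; the robot and the scene stay as the last step left them, time stands still between calls to the robot, and variables do not carry over. Pictures are saved under pics/ and viewed, at most 10 in all, crops included, and the job is handed in when it is done.

```bash
ls; mkdir -p pics; python3 - <<'E'
from bench import bot
import cv2,numpy as np
for n in("top","scene"):
    im,d=bot.get_image(n); cv2.imwrite(f"pics/{n}0.png",im); np.savez(f"{n}0.npz",im=im,d=d)
    print(n,bot.camera_model(n))
print(bot.sense())
E
```

```text
pics
top {'mtx': array([[403.19841013,   0.        , 254.12977914],
       [  0.        , 403.19841013, 188.34963374],
       [  0.        ,   0.        ,   1.        ]]), 'k1': 0.022818698783007806, 'eye': array([ 0.39267552, -0.00814242,  1.2463068 ]), 'rotation': array([ 0.71491082,  0.04519188, -0.02392869, -0.69734327])}
scene {'mtx': array([[483.82855589,   0.        , 250.29315535],
       [  0.        , 483.82855589, 193.35074513],
       [  0.        ,   0.        ,   1.        ]]), 'k1': -0.09938128571947102, 'eye': array([ 1.62747961, -0.26930498,  1.23933188]), 'rotation': array([0.7175248 , 0.29915438, 0.23342144, 0.58410552])}
{'t': 0.1, 'joints': array([-1.20122092,  0.68989775, -0.19455329,  1.56621269,  0.15725646,
        0.90248023, -0.21512782]), 'joint_vel': array([-0.00109436, -0.00133279,  0.00134819, -0.00206371, -0.00065887,
        0.00029439, -0.00111912]), 'tau': array([-3.70027628e-03, -5.40605414e+01, -1.27166379e+00, -1.58988565e+01,
        9.34875308e-03,  4.43903933e-03,  4.64585213e-06]), 'position': array([0.20576497, 0.58956077, 0.23057383]), 'tool_rot': array([-1.05258469e-04,  1.67078500e-01,  9.85943267e-01, -7.98737515e-04]), 'contact_force': array([-0.03034844,  0.10147447,  0.24160219]), 'torque': array([-0.00621926, -0.04330749,  0.00815943]), 'grip_force': 0.0, 'grip_width': 0.08543178933566045}
```

View pics/top0.png

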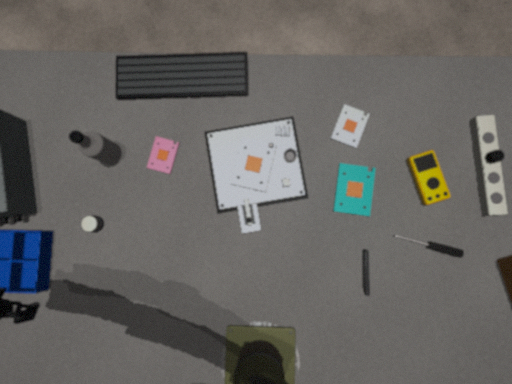

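View pics/scene0.png

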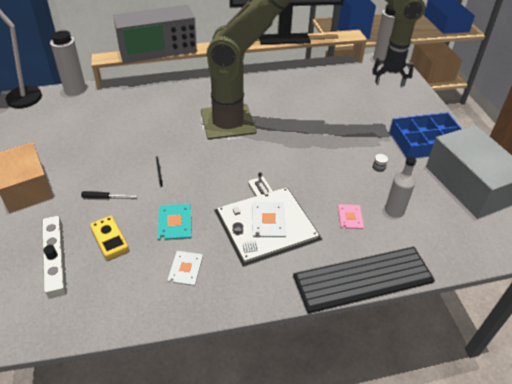

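```bash
python3 - <<'E'
import cv2,numpy as np
a=np.load("top0.npz")["im"][105:240,195:320]; b=np.load("scene0.npz")["im"][165:265,205:330]
f=lambda x:cv2.resize(x,None,fx=4.4 if 0 else 4,fy=4,interpolation=cv2.INTER_CUBIC)
cv2.imwrite("pics/c1.png",f(a)); cv2.imwrite("pics/c2.png",f(b))
E
```

```text
(no output)
```

View pics/c1.png

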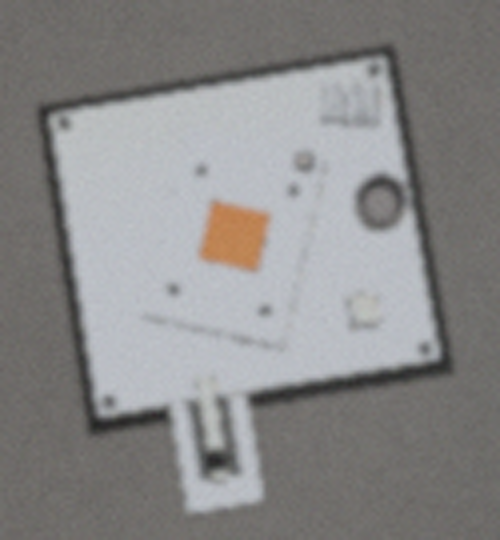

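View pics/c2.png

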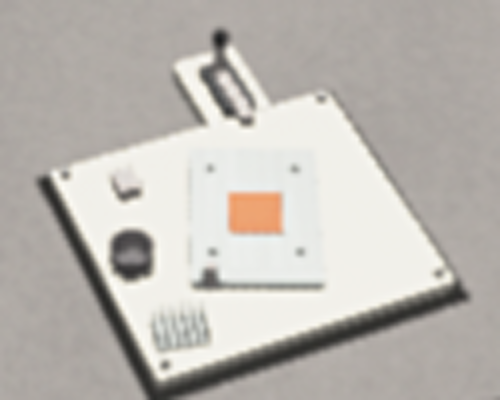

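```bash
cat > h.py <<'E'
import numpy as np,cv2
from bench import bot
from scipy.spatial.transform import Rotation as R
def ray(n,uv):
    c=bot.camera_model(n); K=c["mtx"]; k=c["k1"]
    uv=np.atleast_2d(np.float64(uv))
    s=cv2.undistortPoints(uv[:,None],K,np.array([k,0,0,0.]))[:,0]
    d=np.c_[s[:,0],-s[:,1],-np.ones(len(s))]
    q=c["rotation"]; return c["eye"],R.from_quat(q[[1,2,3,0]]).apply(d)
def on(n,uv,z):
    e,d=ray(n,uv); return (e+d*((z-e[2])/d[:,2])[:,None])[:,:2]
def tri(u1,u2):
    e,d=ray("top",u1); f,g=ray("scene",u2); d=d[0];g=g[0]
    s=np.linalg.lstsq(np.c_[d,-g],f-e,rcond=None)[0]
    p,q=e+s[0]*d,f+s[1]*g; return (p+q)/2,np.linalg.norm(p-q)
def copper(im):
    h=cv2.cvtColor(im,cv2.COLOR_BGR2HSV); b,g,r=[im[...,i].astype(int) for i in range(3)]
    return ((r-b)>60).astype(np.uint8)
def blob(m,near):
    n,l,s,c=cv2.connectedComponentsWithStats(m)
    ok=[i for i in range(1,n) if s[i,4]>20]
    i=min(ok,key=lambda i:np.hypot(*(c[i]-near))); return c[i],(l==i).astype(np.uint8)
def rect(n,m,z):
    c=max(cv2.findContours(m,cv2.RETR_EXTERNAL,cv2.CHAIN_APPROX_NONE)[0],key=len)[:,0]
    return cv2.minAreaRect((on(n,c,z)*1000).astype(np.float32))
E
cat > m.py <<'E'
from h import *
cc={}
for n,near,box in(("top",(254,164),(105,240,195,320)),("scene",(268,218),(160,270,205,330))):
    im=np.load(n+"0.npz")["im"]
    c,m=blob(copper(im),near); cc[n]=c
    print(n,"copper",c,on(n,c,.03)[0],rect(n,m,.03))
    w=np.zeros(im.shape[:2],np.uint8); y0,y1,x0,x1=box
    g=cv2.cvtColor(im,cv2.COLOR_BGR2GRAY); thr=165
    w[y0:y1,x0:x1]=(g[y0:y1,x0:x1]>thr)
    w=cv2.morphologyEx(w,cv2.MORPH_CLOSE,np.ones((3,3)))
    _,w=blob(w,near)
    # remove ear by opening
    w=cv2.morphologyEx(cv2.morphologyEx(w,cv2.MORPH_CLOSE,np.ones((9,9))),cv2.MORPH_OPEN,np.ones((31,31)) if n=="top" else cv2.getStructuringElement(cv2.MORPH_ELLIPSE,(23,23)))
    print(n,"deck",rect(n,w,.02)); cv2.imwrite(f"pics/w{n}.png",w*255)
print("copper tri",tri(cc["top"],cc["scene"]))
def c1(x,y): return ((x+.5)/4-.5+195,(y+.5)/4-.5+105)
def c2(x,y): return ((x+.5)/4-.5+205,(y+.5)/4-.5+165)
S=[((374,70),(165,366)),((65,123),(439,274)),((109,402),(322,98)),((425,349),(65,174))]
P=[]
for a,b in S:
    p,e=tri(c1(*a),c2(*b)); print("screw",p,e,on("top",c1(*a),.02)[0],on("scene",c2(*b),.02)[0])
print("peg top",on("top",c1(304,160),.042),"scene",on("scene",c2(210,274),.042))
print("ball",on("scene",c2(220,38),.071), "tub", on("top",c1(380,200),.046))
E
python3 m.py
```

```text
top copper [253.23076923 163.48717949] [0.58770476 0.03480596] ((587.7083129882812, 34.81023025512695), (42.3837890625, 42.743629455566406), 78.64966583251953)
top deck ((573.6401977539062, 28.722518920898438), (230.04330444335938, 262.52734375), 1.4129518270492554)
scene copper [268.25925926 217.59259259] [0.588219   0.03192575] ((587.733154296875, 32.522300720214844), (44.065940856933594, 40.37940979003906), 78.64808654785156)
scene deck ((541.5084228515625, 48.985809326171875), (464.7059326171875, 505.9809265136719), 78.93602752685547)
copper tri (array([0.58757103, 0.03351571, 0.02901464]), np.float64(0.0027072623066673536))
screw [ 0.72162551 -0.07086356  0.01702512] 0.0024295228282386182 [ 0.72107988 -0.06952609] [ 0.72358702 -0.07253372]
screw [0.67486358 0.16864487 0.01831016] 0.0013229965996667693 [0.67463777 0.16905437] [0.67614335 0.1673598 ]
screw [0.45864989 0.12660025 0.01964543] 0.0018221105627243346 [0.45882307 0.12745819] [0.45890666 0.12556526]
screw [ 0.50492364 -0.11362647  0.01909397] 0.0027325481732592342 [ 0.50511129 -0.11220749] [ 0.50539794 -0.11506464]
peg top [[ 0.64467369 -0.01681258]] scene [[ 0.65660289 -0.02188842]]
ball [[0.41759373 0.03990593]] tub [[ 0.61443922 -0.07457372]]
```

The top view shows the jig turned about 11° from the world axes. In the enlarged crop, the peg is at (304,160), the stop at (362,310) and the copper square at (235,237). The scene view agrees: all four deck screws triangulate to z≈0.019.

From these I get the jig origin at (.645,-.018) with yaw +11.0°, and plate yaw −11.35°, so the plate needs 22.4° counter-clockwise. The peg-to-copper distance comes out at 76.9 mm against 76.7 expected.

I'll now move above the push point.

```bash

python3 -m inch '{"increments":[{"offset":[-0.96,-0.64,0],"dr":[0,0,0]},{"offset":[-0.96,-0.64,0],"dr":[0,0,0]},{"offset":[-0.96,-0.64,0],"dr":[0,0,0]},{"offset":[-0.96,-0.64,0],"dr":[0,0,0]},{"offset":[-0.96,-0.64,0],"dr":[0,0,0]}]}' 1 60
python3 -m inch '{"increments":[{"offset":[-0.96,-0.64,0],"dr":[0,0,0]},{"offset":[-0.96,-0.64,0],"dr":[0,0,0]},{"offset":[-0.96,-0.64,0],"dr":[0,0,0]},{"offset":[-0.96,-0.64,0],"dr":[0,0,0]},{"offset":[-0.96,-0.64,0],"dr":[0,0,0]}]}'
python3 -m inch '{"increments":[{"offset":[-0.96,-0.64,0],"dr":[0,0,0]},{"offset":[-0.96,-0.64,0],"dr":[0,0,0]},{"offset":[-0.96,-0.64,0],"dr":[0,0,0]},{"offset":[-0.96,-0.64,0],"dr":[0,0,0]},{"offset":[-0.96,-0.64,0],"dr":[0,0,0]}]}'
python3 -m inch '{"increments":[{"offset":[-0.96,-0.64,0],"dr":[0,0,0]},{"offset":[-0.96,-0.64,0],"dr":[0,0,0]},{"offset":[-0.96,-0.64,0],"dr":[0,0,0]},{"offset":[-0.96,-0.64,0],"dr":[0,0,0]},{"offset":[-0.96,-0.64,0],"dr":[0,0,0]}]}'
python3 -m inch '{"increments":[{"offset":[0,0,0],"dr":[0,0,-0.8]},{"offset":[0,0,0],"dr":[0,0,-0.77]},{"offset":[0,0,0],"dr":[0,0,0]}]}'
cat > s.py <<'E'
from h import *
import sys
O=np.array([.6452,-.0179]); J=np.deg2rad(11.0)
def rot(a): return np.array([[np.cos(a),-np.sin(a)],[np.sin(a),np.cos(a)]])
s=bot.sense(); q=s["tool_rot"]; M=R.from_quat(q[[1,2,3,0]]).as_matrix()
ty=np.rad2deg(np.arctan2(M[1,1],M[0,1])); jp=rot(J).T@(s["position"][:2]-O)*1000
F=s["contact_force"]; fj=rot(J).T@F[:2]
print("t %.2f pos %s jig %s ty %.2f tilt %.4f Fjig %s Fz %.1f |F| %.1f Ftool %s w %.4f"%(s["t"],s["position"].round(4),jp.round(1),ty,M[2,2],fj.round(2),F[2],np.linalg.norm(F),(M.T@F).round(2),s["grip_width"]))
E
python3 s.py
```

```text
t: 0.6
position: [0.2934, 0.4738, 0.231]
tool_rot: [-0.0, 0.167, 0.986, -0.0]
contact_force: [0.3, 0.4, -0.4]
grip_width: 0.0124
grip_force: 0.0
t: 1.1
position: [0.3803, 0.3587, 0.231]
tool_rot: [-0.0, 0.167, 0.986, -0.0]
contact_force: [0.2, 1.0, -0.2]
grip_width: -0.0001
grip_force: 0.0
t: 1.6
position: [0.4671, 0.2437, 0.231]
tool_rot: [-0.0, 0.167, 0.986, -0.0]
contact_force: [0.1, 0.4, 0.5]
grip_width: -0.0
grip_force: 0.0
t: 2.1
position: [0.554, 0.1287, 0.2309]
tool_rot: [-0.0, 0.167, 0.986, -0.0]
contact_force: [-0.5, 1.0, 0.2]
grip_width: 0.0002
grip_force: 0.0
t: 2.4
position: [0.5535, 0.1295, 0.2308]
tool_rot: [-0.001, 0.099, 0.995, 0.0]
contact_force: [-0.5, 1.0, -0.6]
grip_width: 0.0
grip_force: 0.0
t 2.40 pos [0.5535 0.1295 0.2308] jig [-61.9 162.2] ty 78.59 tilt -1.0000 Fjig [-0.3   1.11] Fz -0.6 |F| 1.3 Ftool [0.7  0.91 0.61] w 0.0000
```

```bash

python3 -m inch '{"increments":[{"offset":[0,0,1],"dr":[0,0,0]},{"offset":[0,0,1],"dr":[0,0,0]},{"offset":[0,0,1],"dr":[0,0,0]},{"offset":[0,0,1],"dr":[0,0,0]},{"offset":[0,0,1],"dr":[0,0,0]}]}' >/dev/null
python3 -m inch '{"increments":[{"offset":[0,0,1],"dr":[0,0,0]},{"offset":[0,0,1],"dr":[0,0,0]},{"offset":[0,0,0.8],"dr":[0,0,0]},{"offset":[0,0,0.4],"dr":[0,0,0]},{"offset":[0,0,0],"dr":[0,0,0]}]}' >/dev/null; python3 s.py
python3 - <<'E'
from h import *
im,_=bot.get_image("scene"); b,_=bot.get_image("top")
f=lambda x:cv2.resize(x,None,fx=4,fy=4,interpolation=cv2.INTER_CUBIC)
cv2.imwrite("pics/c3.png",f(im[140:270,205:335]))
E
```

```text
t 3.40 pos [0.5527 0.1298 0.0251] jig [-62.6 162.7] ty 78.60 tilt -1.0000 Fjig [ 0.28 -0.47] Fz 0.2 |F| 0.6 Ftool [-0.44 -0.33 -0.16] w 0.0004
```

View pics/c3.png

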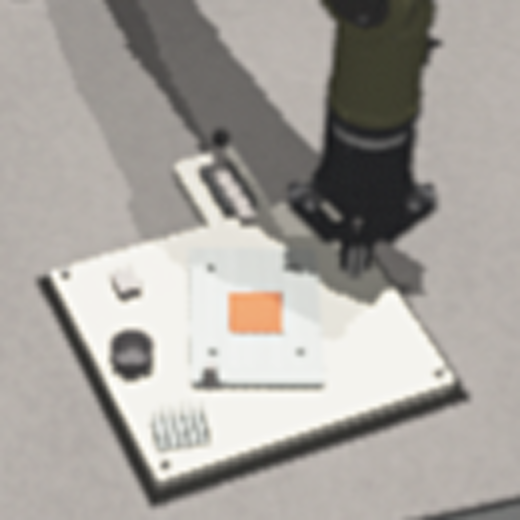

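The scene crop shows the shut fingertips at (355,260), just outside the plate's free corner near (315,255), with nothing else touched. Next I'll approach slowly.

```bash

python3 -m inch '{"increments":[{"offset":[0,-0.15,0.05],"dr":[0,0,0]},{"offset":[0,-0.15,0],"dr":[0,0,0]},{"offset":[0,-0.1,0],"dr":[0,0,0]},{"offset":[0,-0.1,0],"dr":[0,0,0]},{"offset":[0,0,0],"dr":[0,0,0]}]}' >/dev/null;python3 s.py
python3 -m inch '{"increments":[{"offset":[0,-0.06,0],"dr":[0,0,0]},{"offset":[0,-0.06,0],"dr":[0,0,0]},{"offset":[0,0,0],"dr":[0,0,0]}]}' >/dev/null;python3 s.py
python3 -m inch '{"increments":[{"offset":[0,-0.06,0],"dr":[0,0,0]},{"offset":[0,-0.06,0],"dr":[0,0,0]},{"offset":[0,0,0],"dr":[0,0,0]}]}' >/dev/null;python3 s.py
```

```text
t 4.00 pos [0.5513 0.1168 0.0252] jig [-66.5 150.2] ty 78.56 tilt -1.0000 Fjig [-0.11 -0.75] Fz -0.1 |F| 0.8 Ftool [-0.18 -0.74  0.13] w -0.0001
t 4.30 pos [0.5506 0.1144 0.025 ] jig [-67.7 147.9] ty 78.60 tilt -1.0000 Fjig [0.21 0.21] Fz -0.3 |F| 0.4 Ftool [-0.11  0.27  0.29] w 0.0004
t 4.60 pos [0.55   0.1113 0.025 ] jig [-68.8 145. ] ty 78.59 tilt -1.0000 Fjig [-0.34 -0.48] Fz -0.5 |F| 0.7 Ftool [ 0.13 -0.57  0.45] w 0.0001
```

```bash

for i in 1; do python3 -m inch '{"increments":[{"offset":[0,-0.06,0],"dr":[0,0,0]},{"offset":[0,-0.06,0],"dr":[0,0,0]},{"offset":[0,0,0],"dr":[0,0,0]}]}' >/dev/null;python3 s.py
python3 -m inch '{"increments":[{"offset":[0,-0.06,0],"dr":[0,0,0]},{"offset":[0,-0.06,0],"dr":[0,0,0]},{"offset":[0,0,0],"dr":[0,0,0]}]}' >/dev/null;python3 s.py
done
```

```text
t 4.90 pos [0.5493 0.1084 0.025 ] jig [-70.  142.2] ty 78.59 tilt -1.0000 Fjig [-1.   -0.48] Fz 0.4 |F| 1.2 Ftool [ 0.74 -0.82 -0.38] w -0.0000
t 5.20 pos [0.5488 0.1054 0.025 ] jig [-71.1 139.4] ty 78.59 tilt -1.0000 Fjig [ 0.98 -0.7 ] Fz -0.0 |F| 1.2 Ftool [-1.18 -0.27  0.03] w 0.0001
```

```bash

python3 -m inch '{"increments":[{"offset":[0,-0.06,0],"dr":[0,0,0]},{"offset":[0,-0.04,0],"dr":[0,0,0]},{"offset":[0,0,0],"dr":[0,0,0]}]}' >/dev/null;python3 s.py
python3 -m inch '{"increments":[{"offset":[0,-0.06,0],"dr":[0,0,0]},{"offset":[0,-0.04,0],"dr":[0,0,0]},{"offset":[0,0,0],"dr":[0,0,0]}]}' >/dev/null;python3 s.py
python3 - <<'E'
from h import *
im,_=bot.get_image("scene"); c,m=blob(copper(im),(268,218)); print(c,on("scene",c,.03))
cv2.imwrite("pics/c4.png",cv2.resize(im[175:250,240:310],None,fx=8,fy=8,interpolation=cv2.INTER_CUBIC))
E
```

```text
t 5.50 pos [0.5483 0.1038 0.025 ] jig [-71.9 138. ] ty 78.63 tilt -1.0000 Fjig [0.75 1.11] Fz -0.4 |F| 1.4 Ftool [-0.27  1.31  0.37] w -0.0001
t 5.80 pos [0.5473 0.1023 0.025 ] jig [-73.2 136.7] ty 78.68 tilt -1.0000 Fjig [-1.42  5.45] Fz 0.6 |F| 5.7 Ftool [ 3.39  4.5  -0.57] w 0.0000
[267.79545455 217.47727273] [[0.58741026 0.03052181]]
```

View pics/c4.png

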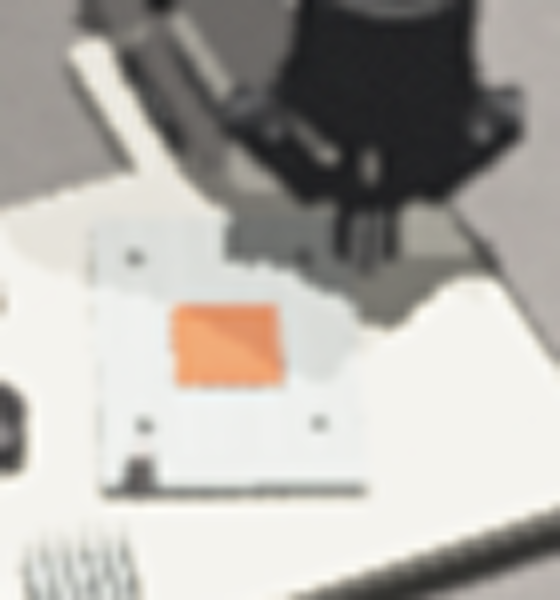

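The finger is in contact at about 5.7 N (the crop shows the fingertips at (365,250) against the plate edge). Now I'll follow the arc about the peg, turning the tool with the plate.

```bash
cat > p.py <<'E'
from s import *
for n in("top","scene"):
    im,_=bot.get_image(n); c,m=blob(copper(im),(254,164) if n=="top" else (268,218)); w=on(n,c,.03)[0]+([0,-.0015] if n=="top" else [-.0003,.0015])
    v=w-O; print(n,"copper",w.round(4),"r %.1f"%(1000*np.hypot(*v)),"yaw err deg %.2f"%((np.rad2deg(np.arctan2(v[1],v[0]))-149.42)-11.0),"area",m.sum())
E
python3 -m inch '{"increments":[{"offset":[0.084,-0.104,0],"dr":[0,0,-0.25]},{"offset":[0.084,-0.104,0],"dr":[0,0,-0.25]},{"offset":[0.084,-0.104,0],"dr":[0,0,-0.25]},{"offset":[0.084,-0.104,0],"dr":[0,0,-0.25]}]}'>/dev/null; python3 p.py
python3 -m inch '{"increments":[{"offset":[0.084,-0.104,0],"dr":[0,0,-0.25]},{"offset":[0.084,-0.104,0],"dr":[0,0,-0.25]},{"offset":[0.084,-0.104,0],"dr":[0,0,-0.25]},{"offset":[0.084,-0.104,0],"dr":[0,0,-0.25]}]}'>/dev/null; python3 p.py
```

```text
t 6.25 pos [0.5372 0.0923 0.025 ] jig [-85.  128.8] ty 83.74 tilt -1.0000 Fjig [-1.6   5.44] Fz 1.5 |F| 5.9 Ftool [ 3.14  4.72 -1.48] w -0.0002
top copper [0.5854 0.0161] r 68.8 yaw err deg -10.05 area 106
scene copper [0.5827 0.0255] r 76.1 yaw err deg -15.18 area 130
t 6.75 pos [0.528  0.0823 0.025 ] jig [-95.9 120.7] ty 88.76 tilt -1.0000 Fjig [-1.08  5.72] Fz 0.5 |F| 5.8 Ftool [ 2.27  5.36 -0.54] w -0.0002
top copper [0.5877 0.0047] r 61.8 yaw err deg -1.90 area 35
scene copper [0.5791 0.0204] r 76.4 yaw err deg -10.54 area 131
```

```bash

python3 -m inch '{"increments":[{"offset":[0.084,-0.104,0],"dr":[0,0,-0.25]},{"offset":[0.084,-0.104,0],"dr":[0,0,-0.25]},{"offset":[0.084,-0.104,0],"dr":[0,0,-0.25]},{"offset":[0.084,-0.104,0],"dr":[0,0,-0.25]}]}'>/dev/null; python3 p.py
python3 -m inch '{"increments":[{"offset":[0.042,-0.052,0],"dr":[0,0,-0.125]},{"offset":[0.042,-0.052,0],"dr":[0,0,-0.125]},{"offset":[0.042,-0.052,0],"dr":[0,0,-0.125]}]}'>/dev/null; python3 p.py
```

```text
t 7.25 pos [0.5199 0.0715 0.025 ] jig [-106.   111.6] ty 93.73 tilt -1.0000 Fjig [-1.54  3.98] Fz 1.1 |F| 4.4 Ftool [ 2.03  3.75 -1.06] w 0.0001
top copper [0.6095 0.3137] r 333.5 yaw err deg -64.28 area 115
scene copper [0.5763 0.0136] r 75.7 yaw err deg -4.98 area 130
t 7.65 pos [0.5176 0.0674 0.025 ] jig [-109.   108.1] ty 95.52 tilt -1.0000 Fjig [-0.63  3.91] Fz 0.2 |F| 4.0 Ftool [ 1.    3.83 -0.25] w 0.0003
top copper [0.6095 0.3137] r 333.5 yaw err deg -64.28 area 117
scene copper [0.5758 0.0121] r 75.6 yaw err deg -3.78 area 129
```

```bash

python3 -m inch '{"increments":[{"offset":[0.032,-0.04,0],"dr":[0,0,-0.13]},{"offset":[0.032,-0.04,0],"dr":[0,0,-0.13]},{"offset":[0.032,-0.04,0],"dr":[0,0,-0.13]},{"offset":[0.032,-0.04,0],"dr":[0,0,-0.13]}]}'>/dev/null; python3 p.py
python3 -m inch '{"increments":[{"offset":[0.016,-0.02,0],"dr":[0,0,-0.06]},{"offset":[0.016,-0.02,0],"dr":[0,0,-0.06]},{"offset":[0,0,0],"dr":[0,0,0]}]}'>/dev/null; python3 p.py
```

```text
t 8.15 pos [0.5148 0.0631 0.025 ] jig [-112.5  104.3] ty 98.13 tilt -1.0000 Fjig [-1.21  2.47] Fz -0.2 |F| 2.8 Ftool [1.34 2.4  0.24] w 0.0001
top copper [0.6095 0.3138] r 333.6 yaw err deg -64.27 area 114
scene copper [0.5743 0.0097] r 76.0 yaw err deg -1.68 area 133
t 8.55 pos [0.5143 0.0621 0.0251] jig [-113.2  103.5] ty 98.68 tilt -1.0000 Fjig [-0.31  1.21] Fz -0.6 |F| 1.4 Ftool [0.36 1.2  0.62] w -0.0001
top copper [0.6095 0.3135] r 333.3 yaw err deg -64.28 area 115
scene copper [0.5745 0.0092] r 75.7 yaw err deg -1.39 area 133
```

```bash

python3 -m inch '{"increments":[{"offset":[0.016,-0.02,0],"dr":[0,0,-0.07]},{"offset":[0.016,-0.02,0],"dr":[0,0,-0.07]},{"offset":[0,0,0],"dr":[0,0,0]}]}'>/dev/null; python3 s.py
python3 -m inch '{"increments":[{"offset":[0.016,-0.02,0],"dr":[0,0,-0.07]},{"offset":[0.016,-0.02,0],"dr":[0,0,-0.07]},{"offset":[0,0,0],"dr":[0,0,0]}]}'>/dev/null; python3 s.py
python3 -m inch '{"increments":[{"offset":[0.01,-0.02,0],"dr":[0,0,-0.07]},{"offset":[0,0,0],"dr":[0,0,0]}]}'>/dev/null; python3 p.py
```

```text
t 8.95 pos [0.5136 0.0611 0.0251] jig [-114.1  102.7] ty 99.39 tilt -1.0000 Fjig [0.51 0.94] Fz -0.5 |F| 1.2 Ftool [-0.48  0.96  0.47] w -0.0004
t 9.25 pos [0.5129 0.06   0.0251] jig [-115.   101.7] ty 100.09 tilt -1.0000 Fjig [-0.34  1.92] Fz 0.8 |F| 2.1 Ftool [ 0.37  1.92 -0.83] w -0.0002
t 9.45 pos [0.5127 0.0596 0.0251] jig [-115.3  101.4] ty 100.45 tilt -1.0000 Fjig [0.78 1.97] Fz 0.5 |F| 2.2 Ftool [-0.77  1.97 -0.54] w 0.0001
top copper [0.6096 0.3136] r 333.4 yaw err deg -64.29 area 115
scene copper [0.5738 0.0077] r 75.9 yaw err deg -0.16 area 132
```

```bash

python3 -m inch '{"increments":[{"offset":[0.01,-0.02,0],"dr":[0,0,-0.06]},{"offset":[0,0,0],"dr":[0,0,0]}]}'>/dev/null; python3 s.py
python3 -m inch '{"increments":[{"offset":[0.01,-0.02,0],"dr":[0,0,-0.03]},{"offset":[0,0,0],"dr":[0,0,0]}]}'>/dev/null; python3 s.py
python3 -m inch '{"increments":[{"offset":[0.01,-0.02,0],"dr":[0,0,0]},{"offset":[0,0,0],"dr":[0,0,0]}]}'>/dev/null; python3 p.py
```

```text
t 9.75 pos [0.5125 0.0592 0.0251] jig [-115.6  101. ] ty 100.76 tilt -1.0000 Fjig [-1.47  2.3 ] Fz 0.8 |F| 2.8 Ftool [ 1.48  2.29 -0.75] w 0.0001
t 9.95 pos [0.5124 0.0591 0.025 ] jig [-115.7  100.9] ty 100.92 tilt -1.0000 Fjig [-0.24  3.39] Fz 0.3 |F| 3.4 Ftool [ 0.24  3.39 -0.29] w 0.0002
t 10.15 pos [0.5124 0.059  0.0251] jig [-115.7  100.8] ty 100.93 tilt -1.0000 Fjig [0.57 4.91] Fz -0.4 |F| 5.0 Ftool [-0.56  4.91  0.4 ] w 0.0000
top copper [0.6096 0.3135] r 333.4 yaw err deg -64.29 area 114
scene copper [0.5735 0.0074] r 76.0 yaw err deg 0.13 area 131
```

```bash

python3 -m inch '{"increments":[{"offset":[0,-0.02,0],"dr":[0,0,0]},{"offset":[0,-0.02,0],"dr":[0,0,0]},{"offset":[0,0,0],"dr":[0,0,0]}]}'>/dev/null; python3 s.py
python3 -m inch '{"increments":[{"offset":[0,-0.02,0],"dr":[0,0,0]},{"offset":[0,-0.02,0],"dr":[0,0,0]},{"offset":[0,0,0],"dr":[0,0,0]}]}'>/dev/null; python3 p.py
```

```text
t 10.55 pos [0.5124 0.0589 0.0251] jig [-115.7  100.8] ty 100.98 tilt -1.0000 Fjig [-0.94  6.59] Fz 0.8 |F| 6.7 Ftool [ 0.95  6.59 -0.76] w 0.0001
t 10.85 pos [0.5124 0.0589 0.0251] jig [-115.7  100.7] ty 101.02 tilt -1.0000 Fjig [-0.84  8.09] Fz 1.0 |F| 8.2 Ftool [ 0.84  8.1  -0.92] w 0.0000
top copper [0.6095 0.3136] r 333.4 yaw err deg -64.27 area 115
scene copper [0.5735 0.0074] r 76.0 yaw err deg 0.13 area 131
```

```bash

python3 -m inch '{"increments":[{"offset":[0,-0.04,0],"dr":[0,0,0]},{"offset":[0,-0.04,0],"dr":[0,0,0]},{"offset":[0,-0.04,0],"dr":[0,0,0]},{"offset":[0,0,0],"dr":[0,0,0]},{"offset":[0,0,0],"dr":[0,0,0]}]}'>/dev/null; python3 s.py
python3 -m inch '{"increments":[{"offset":[0,-0.03,0],"dr":[0,0,0]},{"offset":[0,0,0],"dr":[0,0,0]},{"offset":[0,0,0],"dr":[0,0,0]}]}'>/dev/null; python3 s.py
```

```text
t 11.45 pos [0.5124 0.0587 0.0251] jig [-115.7  100.5] ty 101.16 tilt -1.0000 Fjig [-1.45 13.24] Fz 1.5 |F| 13.4 Ftool [ 1.41 13.25 -1.36] w 0.0003
t 11.75 pos [0.5124 0.0586 0.0251] jig [-115.8  100.4] ty 101.20 tilt -1.0000 Fjig [-2.27 14.7 ] Fz 1.2 |F| 14.9 Ftool [ 2.22 14.72 -1.04] w 0.0001
```

```bash

python3 -m inch '{"increments":[{"offset":[0,0,0],"dr":[0,0,0]},{"offset":[0,0,0],"dr":[0,0,0]},{"offset":[0,0,0],"dr":[0,0,0]},{"offset":[0,0,0],"dr":[0,0,0]},{"offset":[0,0,0],"dr":[0,0,0]}]}'>/dev/null; python3 s.py
python3 -m inch '{"increments":[{"offset":[0,0,0],"dr":[0,0,0]},{"offset":[0,0,0],"dr":[0,0,0]},{"offset":[0,0,0],"dr":[0,0,0]},{"offset":[0,0,0],"dr":[0,0,0]},{"offset":[0,0,0],"dr":[0,0,0]}]}'>/dev/null; python3 s.py
python3 -m inch '{"increments":[{"offset":[0,0,0],"dr":[0,0,0]},{"offset":[0,0,0],"dr":[0,0,0]},{"offset":[0,0,0],"dr":[0,0,0]},{"offset":[0,0,0],"dr":[0,0,0]},{"offset":[0,0,0],"dr":[0,0,0]}]}'>/dev/null; python3 p.py
```

```text
t 12.25 pos [0.5124 0.0587 0.0251] jig [-115.7  100.5] ty 101.20 tilt -1.0000 Fjig [-1.91 13.33] Fz 0.9 |F| 13.5 Ftool [ 1.87 13.35 -0.83] w -0.0003
t 12.75 pos [0.5124 0.0586 0.0251] jig [-115.8  100.5] ty 101.20 tilt -1.0000 Fjig [-1.77 14.19] Fz 1.6 |F| 14.4 Ftool [ 1.71 14.21 -1.48] w 0.0002
t 13.25 pos [0.5124 0.0587 0.0251] jig [-115.7  100.5] ty 101.20 tilt -1.0000 Fjig [-1.92 14.32] Fz 0.9 |F| 14.5 Ftool [ 1.87 14.33 -0.73] w -0.0004
top copper [0.6095 0.3137] r 333.5 yaw err deg -64.28 area 115
scene copper [0.5735 0.0074] r 76.0 yaw err deg 0.13 area 131
```

```bash

python3 -m inch '{"increments":[{"offset":[0,-0.025,0],"dr":[0,0,0]},{"offset":[0,0,0],"dr":[0,0,0]},{"offset":[0,0,0],"dr":[0,0,0]},{"offset":[0,0,0],"dr":[0,0,0]},{"offset":[0,0,0],"dr":[0,0,0]}]}'>/dev/null; python3 s.py
python3 -m inch '{"increments":[{"offset":[0,0,0],"dr":[0,0,0]},{"offset":[0,0,0],"dr":[0,0,0]},{"offset":[0,0,0],"dr":[0,0,0]},{"offset":[0,0,0],"dr":[0,0,0]},{"offset":[0,0,0],"dr":[0,0,0]}]}'>/dev/null; python3 s.py
python3 -m inch '{"increments":[{"offset":[0,0,0],"dr":[0,0,0]},{"offset":[0,0,0],"dr":[0,0,0]},{"offset":[0,0,0],"dr":[0,0,0]}]}'>/dev/null; python3 s.py
python3 -m inch '{"increments":[{"offset":[0,0.1,0],"dr":[0,0,0]},{"offset":[0,0.1,0],"dr":[0,0,0]},{"offset":[0,0.1,0],"dr":[0,0,0]},{"offset":[0,0.1,0],"dr":[0,0,0]},{"offset":[0,0.2,0],"dr":[0,0,0]}]}'>/dev/null; python3 s.py
python3 -m inch '{"increments":[{"offset":[0,0.4,0],"dr":[0,0,0]},{"offset":[0,0.4,-0.5],"dr":[0,0,0]},{"offset":[0,0,-1],"dr":[0,0,0]},{"offset":[0,0,-1],"dr":[0,0,0]},{"offset":[0,0,-1],"dr":[0,0,0]}]}'>/dev/null; python3 p.py
```

```text
t 13.85 pos [0.5124 0.0586 0.0251] jig [-115.8  100.5] ty 101.23 tilt -1.0000 Fjig [-2.41 15.38] Fz 1.6 |F| 15.6 Ftool [ 2.35 15.41 -1.42] w -0.0001
t 14.35 pos [0.5124 0.0586 0.0251] jig [-115.8  100.5] ty 101.23 tilt -1.0000 Fjig [-1.72 14.21] Fz 2.1 |F| 14.5 Ftool [ 1.66 14.23 -1.95] w -0.0002
t 14.65 pos [0.5124 0.0586 0.0251] jig [-115.8  100.4] ty 101.23 tilt -1.0000 Fjig [-2.09 16.47] Fz 1.7 |F| 16.7 Ftool [ 2.03 16.5  -1.58] w 0.0000
t 15.15 pos [0.5106 0.0643 0.025 ] jig [-116.5  106.4] ty 100.75 tilt -1.0000 Fjig [-0.45 -0.87] Fz -0.1 |F| 1.0 Ftool [ 0.45 -0.87  0.09] w 0.0004
t 15.65 pos [0.5065 0.087  0.1143] jig [-116.2  129.4] ty 100.96 tilt -1.0000 Fjig [ 0.38 -0.01] Fz -0.2 |F| 0.4 Ftool [-0.38 -0.01  0.24] w 0.0005
top copper [0.5765 0.0059] r 72.7 yaw err deg 0.45 area 171
scene copper [0.5735 0.0076] r 76.1 yaw err deg 0.02 area 131
```

The plate stayed square after release (0.02° error). Next I'll go over and behind the bolt's post.

```bash

python3 -m inch '{"increments":[{"offset":[0.9,-0.2,0],"dr":[0,0,0]},{"offset":[0.9,-0.2,0],"dr":[0,0,0]},{"offset":[0.9,-0.2,0],"dr":[0,0,0]},{"offset":[0.9,-0.2,0],"dr":[0,0,0]},{"offset":[0.9,-0.2,0],"dr":[0,0,0]}]}'>/dev/null; 
python3 -m inch '{"increments":[{"offset":[0.9,-0.1,0],"dr":[0,0,0]},{"offset":[0,0,0],"dr":[0,0,0]},{"offset":[0,0,0],"dr":[0,0,0]}]}'>/dev/null; python3 s.py
```

```text
t 16.55 pos [0.3796 0.0341 0.1127] jig [-250.8  101.7] ty 100.94 tilt -1.0000 Fjig [-0.39  0.82] Fz 0.4 |F| 1.0 Ftool [ 0.39  0.82 -0.35] w 0.0000
```

```bash

python3 -m inch '{"increments":[{"offset":[0,0,0.8],"dr":[0,0,0]},{"offset":[0,0,0.8],"dr":[0,0,0]},{"offset":[0,0,0.7],"dr":[0,0,0]},{"offset":[0,0,0.35],"dr":[0,0,0]},{"offset":[0,0,0],"dr":[0,0,0]}]}'>/dev/null; python3 s.py
python3 - <<'E'
from h import *
im,_=bot.get_image("scene")
cv2.imwrite("pics/c5.png",cv2.resize(im[130:260,205:335],None,fx=4,fy=4,interpolation=cv2.INTER_CUBIC))
E
```

```text
t 17.05 pos [0.3789 0.0323 0.0774] jig [-251.8  100.1] ty 101.05 tilt -0.9999 Fjig [0.49 0.22] Fz 0.7 |F| 0.9 Ftool [-0.48  0.21 -0.68] w -0.0001
```

View pics/c5.png

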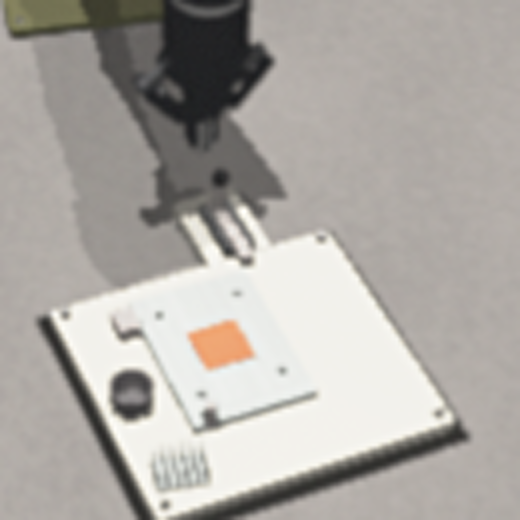

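```bash

python3 -m inch '{"increments":[{"offset":[-0.2,0,0],"dr":[0,0,0]},{"offset":[-0.2,0,0],"dr":[0,0,0]},{"offset":[-0.1,0,0],"dr":[0,0,0]},{"offset":[0,0,0],"dr":[0,0,0]},{"offset":[0,0,0],"dr":[0,0,0]}]}'>/dev/null; python3 s.py
python3 -c "
from bench import bot; print(bot.sense()['joints'].round(3))"
```

```text
t 17.60 pos [0.3898 0.0339 0.0779] jig [-240.9   99.6] ty 100.93 tilt -0.9998 Fjig [-0.75 -0.21] Fz -0.3 |F| 0.9 Ftool [ 0.75 -0.21  0.35] w 0.0003
[-0.081  0.757 -0.203  2.357  1.202  0.152  0.331]
```

```bash

python3 -m inch '{"increments":[{"offset":[0,0.05,0.3],"dr":[0,0,0]},{"offset":[0,0.05,0.3],"dr":[0,0,0]},{"offset":[0,0,0.3],"dr":[0,0,0]},{"offset":[0,0,0.3],"dr":[0,0,0]},{"offset":[0,0,0],"dr":[0,0,0]}]}'>/dev/null; python3 s.py
python3 -c "
from bench import bot; print(bot.sense()['joints'].round(3))"
```

```text
t 18.10 pos [0.3884 0.0357 0.0486] jig [-241.8  101.7] ty 100.94 tilt -0.9998 Fjig [-0.32  0.27] Fz -0.0 |F| 0.4 Ftool [0.32 0.27 0.01] w 0.0001
[-0.061  0.834 -0.247  2.369  1.709  0.186 -0.182]
```

```bash

python3 -m inch '{"increments":[{"offset":[-0.12,0,0],"dr":[0,0,0]},{"offset":[-0.12,0,0],"dr":[0,0,0]},{"offset":[-0.12,0,0],"dr":[0,0,0]},{"offset":[-0.12,0,0],"dr":[0,0,0]},{"offset":[0,0,0],"dr":[0,0,0]}]}'>/dev/null; python3 s.py
python3 -m inch '{"increments":[{"offset":[-0.12,0,0],"dr":[0,0,0]},{"offset":[-0.12,0,0],"dr":[0,0,0]},{"offset":[-0.12,0,0],"dr":[0,0,0]},{"offset":[0,0,0],"dr":[0,0,0]}]}'>/dev/null; python3 s.py
python3 -m inch '{"increments":[{"offset":[-0.12,0,0],"dr":[0,0,0]},{"offset":[-0.12,0,0],"dr":[0,0,0]},{"offset":[-0.12,0,0],"dr":[0,0,0]},{"offset":[0,0,0],"dr":[0,0,0]}]}'>/dev/null; python3 s.py
```

```text
t 18.60 pos [0.4015 0.0382 0.0493] jig [-228.6  101.6] ty 100.97 tilt -0.9999 Fjig [-0.24 -0.71] Fz 0.1 |F| 0.8 Ftool [ 0.24 -0.71 -0.08] w 0.0000
t 19.00 pos [0.4099 0.0399 0.049 ] jig [-219.9  101.7] ty 100.92 tilt -0.9999 Fjig [-0.01 -0.74] Fz 1.2 |F| 1.4 Ftool [ 0.03 -0.75 -1.18] w -0.0000
t 19.40 pos [0.4189 0.0416 0.0487] jig [-210.8  101.6] ty 100.92 tilt -0.9999 Fjig [-0.31 -0.93] Fz 0.3 |F| 1.0 Ftool [ 0.31 -0.93 -0.28] w -0.0001
```

```bash
python3 - <<'E'
from h import *
im,_=bot.get_image("scene")
cv2.imwrite("pics/c6.png",cv2.resize(im[140:210,225:295],None,fx=8,fy=8,interpolation=cv2.INTER_CUBIC))
E
```

```text
(no output)
```

View pics/c6.png

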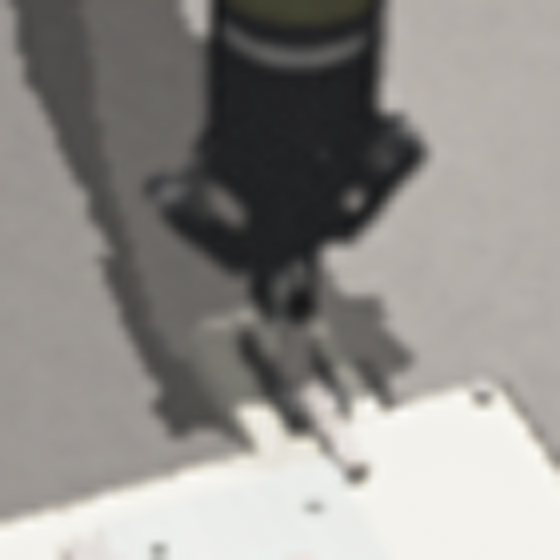

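The crop shows the ball at about (290,300), directly in front of the fingertips, and the bolt's front end at (358,472).

```bash
cat > b.py <<'E'
from s import *
for nm,a,z in(("tip",(358,472),.0275),("ball",(290,298),.071)):
    w=on("scene",(225+a[0]/8-.5,140+a[1]/8-.5),z)[0]+[-.0003,.0015]; print(nm,(rot(J).T@(w-O)*1000).round(1))
E
python3 b.py
```

```text
t 19.45 pos [0.4189 0.0416 0.0487] jig [-210.8  101.6] ty 100.92 tilt -0.9999 Fjig [-0.46 -0.39] Fz 0.3 |F| 0.7 Ftool [ 0.46 -0.39 -0.3 ] w -0.0003
tip [-128.2  102.5]
ball [-198.6   99.9]
```

```bash

python3 -m inch '{"increments":[{"offset":[-0.12,0,0],"dr":[0,0,0]},{"offset":[-0.12,0,0],"dr":[0,0,0]},{"offset":[-0.12,0,0],"dr":[0,0,0]},{"offset":[0,0,0],"dr":[0,0,0]}]}'>/dev/null; python3 s.py
python3 -m inch '{"increments":[{"offset":[-0.1,0,0],"dr":[0,0,0]},{"offset":[-0.1,0,0],"dr":[0,0,0]},{"offset":[0,0,0],"dr":[0,0,0]}]}'>/dev/null; python3 s.py
python3 -m inch '{"increments":[{"offset":[-0.06,0,0],"dr":[0,0,0]},{"offset":[-0.06,0,0],"dr":[0,0,0]},{"offset":[0,0,0],"dr":[0,0,0]}]}'>/dev/null; python3 s.py
```

```text
t 19.85 pos [0.4281 0.0433 0.0484] jig [-201.4  101.5] ty 100.90 tilt -0.9999 Fjig [ 0.13 -0.51] Fz 1.1 |F| 1.2 Ftool [-0.12 -0.51 -1.13] w 0.0001
t 20.15 pos [0.4328 0.0443 0.0484] jig [-196.6  101.6] ty 100.92 tilt -0.9999 Fjig [-0.92  0.51] Fz 0.6 |F| 1.2 Ftool [ 0.93  0.51 -0.62] w 0.0002
t 20.45 pos [0.4355 0.0448 0.0483] jig [-193.9  101.5] ty 100.93 tilt -0.9998 Fjig [-1.7  -0.15] Fz 1.0 |F| 2.0 Ftool [ 1.72 -0.15 -0.95] w -0.0002
```

```bash

python3 -m inch '{"increments":[{"offset":[-0.04,0,0],"dr":[0,0,0]},{"offset":[-0.04,0,0],"dr":[0,0,0]},{"offset":[0,0,0],"dr":[0,0,0]}]}'>/dev/null; python3 s.py
python3 -m inch '{"increments":[{"offset":[-0.04,0,0],"dr":[0,0,0]},{"offset":[-0.04,0,0],"dr":[0,0,0]},{"offset":[0,0,0],"dr":[0,0,0]}]}'>/dev/null; python3 s.py
python3 -m inch '{"increments":[{"offset":[-0.04,0,0],"dr":[0,0,0]},{"offset":[-0.04,0,0],"dr":[0,0,0]},{"offset":[0,0,0],"dr":[0,0,0]}]}'>/dev/null; python3 s.py
```

```text
t 20.75 pos [0.4359 0.0448 0.0483] jig [-193.5  101.5] ty 100.95 tilt -0.9998 Fjig [-5.38  0.83] Fz 2.5 |F| 6.0 Ftool [ 5.43  0.82 -2.43] w 0.0001
t 21.05 pos [0.436  0.0448 0.0482] jig [-193.4  101.4] ty 100.98 tilt -0.9997 Fjig [-8.41  1.58] Fz 5.9 |F| 10.4 Ftool [ 8.55  1.55 -5.76] w 0.0001
t 21.35 pos [0.4361 0.0447 0.0482] jig [-193.3  101.4] ty 101.00 tilt -0.9997 Fjig [-12.5    1.93] Fz 9.6 |F| 15.9 Ftool [12.74  1.88 -9.25] w 0.0001
```

It has hit the rigid end stop at −193 mm, against −194 expected for fully home. I'll back off, rise and check.

```bash

python3 -m inch '{"increments":[{"offset":[0.1,0,0],"dr":[0,0,0]},{"offset":[0.15,0,0],"dr":[0,0,0]},{"offset":[0.3,0,0],"dr":[0,0,0]},{"offset":[0.4,0,0],"dr":[0,0,0]},{"offset":[0.3,0,0],"dr":[0,0,0]}]}'>/dev/null; python3 s.py
python3 -m inch '{"increments":[{"offset":[0,0,-0.5],"dr":[0,0,0]},{"offset":[0,0,-0.8],"dr":[0,0,0]},{"offset":[0,0,-1],"dr":[0,0,0]},{"offset":[0,0,-1],"dr":[0,0,0]},{"offset":[0,0,0],"dr":[0,0,0]}]}'>/dev/null; python3 p.py
python3 - <<'E'
from h import *
im,_=bot.get_image("scene")
cv2.imwrite("pics/c7.png",cv2.resize(im[140:240,225:325],None,fx=6,fy=6,interpolation=cv2.INTER_CUBIC))
E
```

```text
t 21.85 pos [0.4116 0.0403 0.0489] jig [-218.2  101.7] ty 100.92 tilt -0.9999 Fjig [ 0.66 -0.58] Fz 0.4 |F| 1.0 Ftool [-0.65 -0.58 -0.44] w 0.0000
t 22.35 pos [0.4148 0.0412 0.1335] jig [-214.9  102. ] ty 100.84 tilt -0.9999 Fjig [0.17 0.2 ] Fz -0.1 |F| 0.3 Ftool [-0.17  0.2   0.1 ] w -0.0003
top copper [0.5736 0.0074] r 75.9 yaw err deg 0.11 area 202
scene copper [0.5737 0.0074] r 75.8 yaw err deg 0.12 area 129
```

View pics/c7.png

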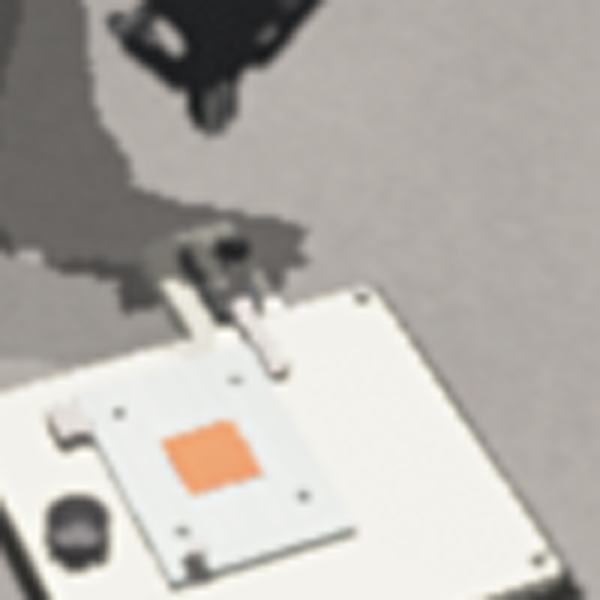

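The crop shows the bolt's front end at (280,370), lying along the square plate's edge, with the ball at (232,247) and the arm clear. Handing in.

```bash
python3 -c "
from bench import bot; print(bot.sign_off())"
```

```text
the job is handed in; nothing more can be done
None
```

I turned the plate square, held it on the stop with about 14–16 N at the finger for over 2 s, slid the bolt to its end stop, backed the arm clear, and handed the job in; no verdict was shown.

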